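Unscrew the red cap of the seasoning jar in the meat room

TASK

Unscrew the red cap from the seasoning jar held in its bench clamp, twisting anticlockwise and regripping until it comes loose, then lift it off and set it down, top up, in the open white foam tray. Leave the jar with the green cap closed.

Things in the scene. Friction and masses are not known exactly. Their poses are not given: they have to be found in the camera images.
- red_cap: Red ribbed plastic screw cap, 56 mm across, 34 mm high, 45 g, on a white jar with a red band fixed upright to the bench in a square steel clamp. Origin: centre of its underside (114 mm above the bench at the start); z up to its flat top, x along the white stripe on top. Below it the neck is only 44 mm across for 18 mm of height, so fingertips may reach 12 mm below its edge.
- red_thread (a joint): How far the red cap is unscrewed, rad, anticlockwise seen from above: 0 tight. It turns against 0.2 N m of friction without rising. From about 2.1 rad (120 degrees) it is loose, and by 2.7 it spins freely, the reading stops growing and further turning does no harm; it then lifts straight up off a 29 mm high neck 30 mm across.
- tray: Top one of a low stack of white foam trays, fixed to the bench: 232 mm (x) by 172 mm (y) outside, flat inner floor 205 by 145 mm, sides 20 mm high sloping outward. Origin: centre of the stack's underside on the bench, z up; the inner floor lies 30 mm above it, the rim 50 mm.
- green_cap: Green cap, otherwise the same, on a second clamped jar with a green band, same size and same origin as the red cap: to be left on its jar.
There are look-alikes about, which are no part of the job. What is meant by the red_cap is not blue, and is the larger of those in its own colour. What is shaped like the part that bears red_thread but orange is not meant.

How it is judged (in metres and radians):
On the way:
1. the red cap has been unscrewed (turned at least 1.75 rad anticlockwise with its thread) (value of joint red_thread above 1.75 rad), for 0.1 s.
At the end, for the whole second after the job is handed in: The red cap, unscrewed by at least 1.75 rad, lies at rest and released on the floor of the foam tray, right way up within 10 degrees, its centre within 85 mm (x) and 55 mm (y) of the tray's centre along the tray's own axes; the green cap is still on its jar (value of joint red_thread above 1.75 rad and x of red_cap in the frame of tray between -0.085 and 0.085 m and y of red_cap in the frame of tray between -0.055 and 0.055 m and z of red_cap in the frame of tray between 0.022 and 0.037 m and angle between red_cap's own z axis and vertical below 0.18 rad and linear speed of red_cap below 0.02 m/s and distance of green_cap from where it was at the start of the episode below 0.01 m); the robot touches nothing.
It fails at once if the green cap is taken off its jar or shoved (moved more than 10 mm) (distance of green_cap from where it was at the start of the episode above 0.01 m).
It also fails if it takes over 42 s, if anything falls off the work surface, if the arm or the gripper's body presses on something with over 40 N, if the wrist force passes 120 N, or if a joint passes its speed limit or range.

ROBOT

A 7-joint arm with a two-finger parallel gripper is mounted at the origin on the work surface. World frame = base frame: x ahead of the robot, y to its left, z up, the work surface at z = 0. Lengths are in mm, angles in rad, forces in N, time in s.
With the tool pointing down it reaches from about 400 to 875 mm from the base axis. Payload 4.4 kg.
Tool frame: the origin (TCP) lies at the very end of the fingers, on their centre line; the grasp point (between the pads) lies 19 mm behind it; z points along the fingers, y is the direction in which the jaws open and shut (so a half turn about z gives the same grasp; the last joint's range is limited). The gripper opens to 85 mm and grips with 20 to 120 N. Pads are 22 mm wide; open, the fingers measure 114 mm over their backs; the gripper's body (76 mm by 85 mm) begins 54 mm behind the grasp point. The pads swing forward as they close: fully open they stand 13 mm farther back than shut.
Start: joints at [1.173, 0.628, 0.038, 1.517, -0.027, 0.996, -0.02], TCP at [211.762, -614.552, 231.313] pointing down, gripper open.
Joint ranges: [-3.06, 3.06], [-0.37, 2.12], [-1.25, 1.32], [0.18, 2.47], [-1.1, 4.24], [0.23, 1.98], [-2.94, 2.94]. Speed limits (rad/s): [2.57, 2.57, 3.14, 3.14, 3.14, 3.14, 3.14].

INTERFACE

Orientations are given as [roll, pitch, yaw] about the fixed x, y, z axes, in that order (R = Rz(yaw) Ry(pitch) Rx(roll)).
In Python, from cell import ctrl gives the robot as it stands.
- The arm moves only by the shell command python3 -m crank 'ROWS' [OPENING]. ROWS is JSON, a list that holds one entry, the list of rows, each a list of 6 numbers: the shift along the tool's x, y, z in units of 30 mm (1.0 is 30 mm), then the turn, a rotation vector about the tool's x, y, z in units of 6 degrees (1.0 is 6 degrees). In form: [[[tx, ty, tz, rx, ry, rz], ...]]. A call has 1 to 12 rows; each row shifts and turns the pose as measured when the row begins, along the tool's axes as they then stand; what a row does not reach is not made up. A row lasts 1/12 s, in which the tool goes at most 41.7 mm and 7.16 degrees, less where a joint would pass 70% of its speed; a pose out of reach is approached as far as the arm can. A call is refused whole if a number of a shift passes 1 or a number of a turn 1, either way. A call with a gripper value outside its range is refused whole. OPENING is the gripper command: -1 is fully open, 1 is shut, values between are in proportion, set as the call begins (- or left out, the last holds). The fingers move at their own pace and stop on an object; the grip force is fixed at half the most. Time passes only in rows, so rows that do not move let the fingers close. It gives the time, the measured TCP pose, the force and the opening at its end, in the units of the state.
- ctrl.read_state(): the state, without advancing time (a new reading comes with each control period).
- ctrl.get_image(name): name is "side" or "top"; returns a dict with "color" (480x640x3 uint8, red, green, blue), "depth" (480x640 float32, mm along the optical axis (not along the pixel's ray), 0 where there is no reading), "camera_matrix" (3x3 intrinsics, pixels), "R" (3x3) and "t" (3): a world point X has camera coordinates R X + t. Camera axes: x right, y down, z forward; pixel columns grow to the right and rows downward; lengths in mm; the calibration is good to about 2 mm. A picture is of the moment at which its call begins.
- ctrl.finish_job(): hands the job in, once; it reports no verdict.
Trained networks look in a picture, given as the dict that the camera call returned (one of the last four; its "shot" number tells which), for a name from the list of things; names that differ only in an ending like _2 or _b are one class to them, and where a whole thing is asked for, a point or a joint stands for the part that bears it (a point fixed in the world has none). Each returns a list of dicts, best first, with "conf" (0 to 1); they miss things now and then, are a little off and sometimes report something else, mostly with a low value. They report only what shows in the picture. A call takes as long as a camera call. They do not tell look-alikes from the thing itself.
- ctrl.search_frame(query, picture): "extent" ([centre column, centre row, width, height] in pixels, round what is visible of it).
The state is a dict: "clock": time; "qpos": joint angles; "qd": joint speeds; "tau": joint torques, N m; "eef_pos": TCP position; "tool_rot": TCP orientation; "force": force on the tool from outside, world axes, zero at the start; "torque": the same for the moment, N m; "width": finger opening in mm.
Only numpy, scipy, OpenCV 4.12 (cv2) and the standard library are available. Lean on these libraries where they do the work, as an engineer would, in place of code of your own. Each camera call takes 0.05 s, during which the arm holds its last target. There are 200 camera calls.

## Working session

There is one attempt and no reset: what is moved stays moved. The work goes in short steps, Python scripts to look and compute and a shell command to move; the robot and the scene stay as the last step left them, time stands still between calls to the robot, and variables do not carry over. Pictures are saved under pics/ and viewed, about 8 in all and at most 12, crops included, and the job is handed in when it is done.

```bash
mkdir -p pics
cat > h.py <<'E'
import numpy as np, cv2
from cell import ctrl
def save(im,name,crop=None,s=1):
    c=im["color"][:,:,::-1]
    if crop: x0,y0,x1,y1=crop; c=c[y0:y1,x0:x1]
    cv2.imwrite("pics/"+name,cv2.resize(np.ascontiguousarray(c),None,fx=s,fy=s,interpolation=cv2.INTER_CUBIC))
def world(im,u,v,d=None,r=2):
    u,v=int(round(u)),int(round(v))
    p=im["depth"][v-r:v+r+1,u-r:u+r+1]; p=p[p>0]
    z=np.median(p) if d is None else d
    c=np.linalg.inv(im["camera_matrix"])@[u,v,1]*z
    return im["R"].T@(c-im["t"])
def onplane(im,u,v,z):
    o=-im["R"].T@im["t"]; d=im["R"].T@np.linalg.inv(im["camera_matrix"])@np.array([u,v,1.])
    return o+d*(z-o[2])/d[2]
E
python3 - <<'E'
from h import *
print(ctrl.read_state())
for n in("top","side"):
    im=ctrl.get_image(n); save(im,n+"0.png")
    print(n,-im["R"].T@im["t"])
    for q in("red_cap","green_cap","tray","red_thread"):
        for r in ctrl.search_frame(q,im):
            e=r["extent"]; print(q,round(r["conf"],2),np.round(e),np.round(world(im,e[0],e[1])))
E
```

```text
{'clock': 0.0, 'qpos': array([ 1.17319796,  0.62938183,  0.0384109 ,  1.51835388, -0.02699777,
        0.9962678 , -0.01999075]), 'qd': array([-4.27167329e-04, -1.53692170e-04, -1.56228843e-04, -4.79229473e-05,
       -6.32077018e-05, -3.80752546e-04,  1.25208920e-03]), 'tau': array([ 6.64982163e-04, -5.63394821e+01,  1.22594163e+00, -1.93444902e+01,
        1.09511154e-02,  1.03374981e-02, -1.38521344e-05]), 'eef_pos': array([ 211.57872566, -613.95482371,  230.36988276]), 'tool_rot': array([-3.13969887e+00,  1.00118340e-05,  3.31834284e-01]), 'force': array([-0.68358505, -0.21350886, -0.05139778]), 'torque': array([-0.02215995, -0.05055465,  0.02369095]), 'width': 85.34984450494946}
top [484.15788347  18.18858447 914.53054238]
red_cap 0.84 [380. 249.  24.  23.] [571. -85.  27.]
red_cap 0.73 [386. 201.  27.  32.] [662. -97.  36.]
red_cap 0.56 [322. 217.  34.  38.] [613.  24. 149.]
green_cap 0.93 [504. 229.  40.  36.] [ 591. -275.  149.]
tray 0.81 [214. 260. 109. 136.] [551. 229.  31.]
side [295.63097808 439.20284867 644.91832677]
red_cap 0.81 [303. 227.  36.  37.] [599.  38. 149.]
red_cap 0.73 [357. 250.  26.  21.] [560. -69.  25.]
red_cap 0.67 [321. 222.  25.  33.] [649. -84.  35.]
green_cap 0.88 [403. 141.  31.  34.] [ 580. -254.  147.]
tray 0.69 [253. 386. 206. 188.] [544. 239.  31.]
red_thread 0.82 [391. 272.  34.  28.] [449.  36. 142.]
```

View pics/top0.png

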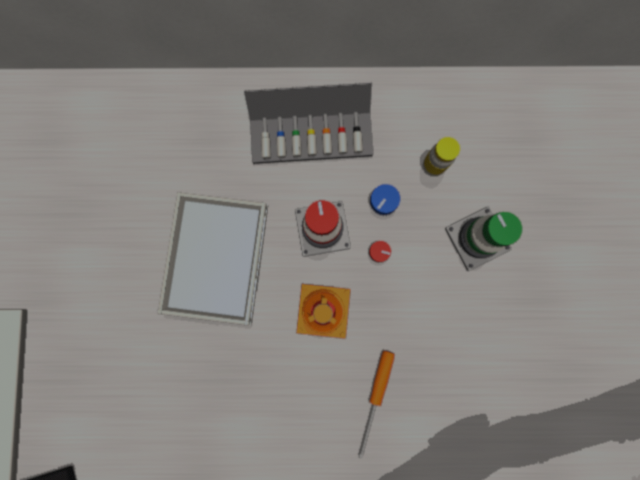

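View pics/side0.png

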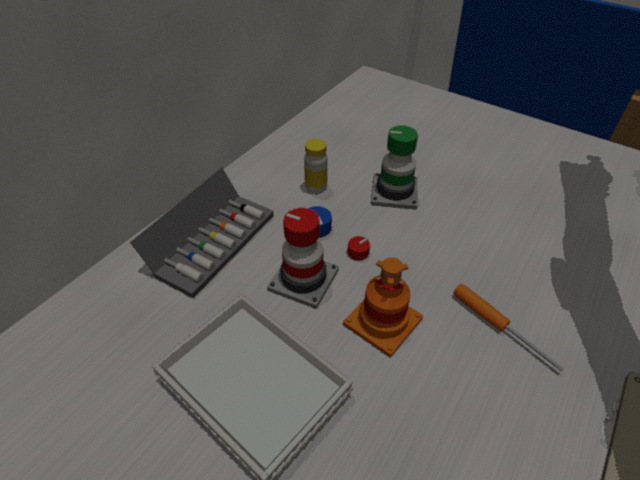

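Candidates in the top picture: the large red cap on the red-banded clamped jar (322,217), a small loose red cap (380,251), a blue cap (386,200) and an orange jar (323,311). The first fits because it is red, the larger of the two, and sits in a steel clamp. I'll confirm it in a crop and measure it.

Run:
```python
from h import *
im=ctrl.get_image("top"); save(im,"crop1.png",(260,170,420,350),3.3)
hsv=cv2.cvtColor(im["color"],cv2.COLOR_RGB2HSV); K=im["camera_matrix"]
v,u=np.mgrid[:480,:640]; d=im["depth"]
c=np.stack([u,v,np.ones_like(u)],-1)@np.linalg.inv(K).T*d[...,None]
W=(c-im["t"])@im["R"]
m=(abs(W[...,2]-148)<6)&(d>0)&(abs(u-322)<30)&(abs(v-217)<30)
p=W[m]; print("cap top",m.sum(),p.min(0),p.max(0),p.mean(0)); 
(cx,cy),r=cv2.minEnclosingCircle(p[:,:2].astype(np.float32)); print(cx,cy,r)
m=(abs(W[...,2]-30)<5)&(d>0)&(abs(u-214)<60)&(abs(v-260)<75)
print("floor",cv2.minAreaRect(W[m][:,:2].astype(np.float32)))
m=(W[...,2]>50)&(d>0)&(v>150)&(v<400)
for a,b,e,f,n in((280,360,270,350,"orange"),(440,540,200,280,"green")):
    q=W[m&(u>a)&(u<b)&(v>e)&(v<f)]; print(n,q.min(0),q.max(0))
s=ctrl.read_state(); 
from scipy.spatial.transform import Rotation as R
print(R.from_euler("xyz",s["tool_rot"]).as_matrix().round(3))
```

```text
cap top 894 [585.40059628  -2.41933006 142.48086185] [641.87542847  52.39355662 153.08826988] [613.17445891  24.57955631 149.12399339]
613.614501953125 24.828079223632812 28.377500534057617
floor ((554.0875854492188, 224.41293334960938), (162.76475524902344, 231.37020874023438), 82.79916381835938)
orange [422.15881976 -10.27163093  69.72170645] [488.41493698  56.91855375 147.27619495]
green [ 558.32205336 -305.82647429   50.15723298] [ 626.25874093 -242.79667623  153.85966057]
[[ 0.945  0.326  0.   ]
 [ 0.326 -0.945  0.   ]
 [ 0.    -0.    -1.   ]]
```

View pics/crop1.png

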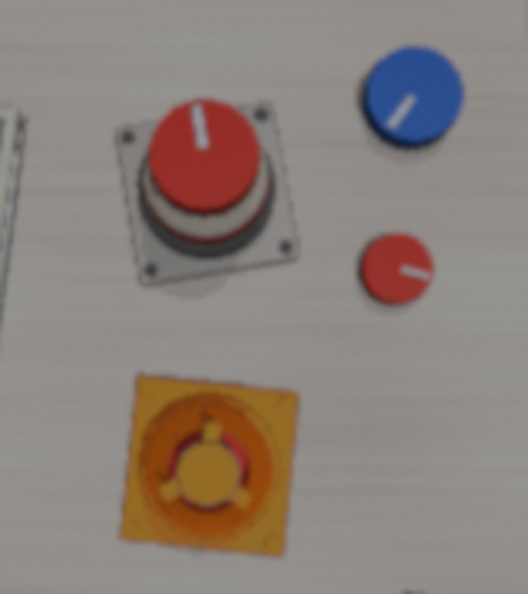

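The crop confirms it: large red cap on its clamped jar, centre at (613, 25) mm. The tray centre is at about (554, 225). The arm moves over first.

```bash
python3 -m crank '[[[0.98,-0.79,0,0,0,0],[0.98,-0.79,0,0,0,0],[0.98,-0.79,0,0,0,0],[0.98,-0.79,0,0,0,0],[0.98,-0.79,0,0,0,0],[0.98,-0.79,0,0,0,0],[0.98,-0.79,0,0,0,0],[0.98,-0.79,0,0,0,0],[0.98,-0.79,0,0,0,0],[0.98,-0.79,0,0,0,0]]]' -1
cat > st.py <<'E'
import sys
from h import *
from scipy.spatial.transform import Rotation as R
s=ctrl.read_state(); M=R.from_euler("xyz",s["tool_rot"]).as_matrix()
print("t",s["clock"],"p",s["eef_pos"].round(1),"rot",s["tool_rot"].round(3),"w",round(s["width"],1),"\nq",s["qpos"].round(2),"f",s["force"].round(1),s["torque"].round(2))
if len(sys.argv)>3: print("units",(M.T@(np.array(sys.argv[1:4],float)-s["eef_pos"])/30).round(2))
E
python3 st.py 613.5 24.7 230
```

```text
clock: 1.38
eef_pos: [414.2, -294.0, 229.2]
tool_rot: [3.132, 0.005, 0.311]
force: [1.3, -0.7, 0.8]
width: 85.1
t 1.3833 p [ 414.2 -294.   229.2] rot [3.132 0.005 0.311] w 85.1 
q [ 0.53  0.43  0.03  1.92 -0.    0.79 -0.7 ] f [ 1.3 -0.7  0.8] [ 0.04 -0.06 -0.  ]
units [ 9.57 -8.08 -0.16]
```

```bash
python3 -m crank '[[[0.96,-0.81,0,0,0,0],[0.96,-0.81,0,0,0,0],[0.96,-0.81,0,0,0,0],[0.96,-0.81,0,0,0,0],[0.96,-0.81,0,0,0,0],[0.96,-0.81,0,0,0,0],[0.96,-0.81,0,0,0,0],[0.96,-0.81,0,0,0,0],[0.96,-0.81,0,0,0,0],[0.96,-0.81,0,0,0,0],[0,0,0,0,0,0],[0,0,0,0,0,0]]]'
python3 st.py 613.5 24.7 110
```

```text
clock: 2.38
eef_pos: [626.7, 55.4, 228.0]
tool_rot: [3.133, -0.006, 0.325]
force: [-0.1, -1.6, 0.1]
width: 85.4
t 2.3833 p [626.7  55.4 228. ] rot [ 3.133 -0.006  0.325] w 85.4 
q [-0.14  0.6   0.01  1.59  0.    0.95 -1.38] f [-0.1 -1.6  0.1] [-0.12  0.04 -0.02]
units [-0.77  0.8   3.94]
```

```bash
python3 -m crank '[[[-0.7,0.7,0,0,0,0],[0,0,0,0,0,0],[0,0,0,0,0,0]]]'
python3 st.py 613.5 24.7 110
```

```text
clock: 2.63
eef_pos: [613.0, 30.3, 227.5]
tool_rot: [3.134, -0.007, 0.329]
force: [0.3, 1.2, 0.0]
width: 85.1
t 2.6333 p [613.   30.3 227.5] rot [ 3.134 -0.007  0.329] w 85.1 
q [-0.1   0.57  0.    1.64  0.01  0.92 -1.34] f [0.3 1.2 0. ] [ 0.09  0.02 -0.02]
units [-0.07  0.15  3.92]
```

```bash
python3 -m crank '[[[-0.06,0.14,0.3,0.05,0.05,0],[0,0,0.6,0,0,0],[0,0,0.6,0,0,0],[0,0,0.4,0,0,0],[0,0,0,0,0,0],[0,0,0,0,0,0]]]'
python3 st.py 613.5 24.7 110
```

```text
clock: 3.13
eef_pos: [612.7, 17.6, 171.2]
tool_rot: [3.135, -0.014, 0.319]
force: [-0.5, 0.1, 0.9]
width: 85.6
t 3.1333 p [612.7  17.6 171.2] rot [ 3.135 -0.014  0.319] w 85.6 
q [-0.08  0.64  0.    1.7   0.    0.79 -1.33] f [-0.5  0.1  0.9] [ 0.02  0.04 -0.02]
units [ 0.07 -0.23  2.04]
```

```bash
python3 -m crank '[[[0.06,-0.2,0,0,-0.13,0],[0,0,0,0,0,0],[0,0,0.4,0,0,0],[0,0,0.5,0,0,0],[0,0,0.4,0,0,0],[0,0,0.3,0,0,0],[0,0,0,0,0,0],[0,0,0,0,0,0]]]'
python3 st.py 613.5 24.7 110
```

```text
clock: 3.8
eef_pos: [616.0, 24.6, 124.1]
tool_rot: [3.133, -0.007, 0.319]
force: [0.1, 1.0, 0.4]
width: 85.7
t 3.8 p [616.   24.6 124.1] rot [ 3.133 -0.007  0.319] w 85.7 
q [-0.09  0.7   0.    1.72  0.01  0.71 -1.34] f [0.1 1.  0.4] [ 0.02 -0.01 -0.02]
units [-0.08 -0.03  0.47]
```

```bash
python3 -m crank '[[[-0.07,-0.03,0.3,0,0,0],[0,0,0.3,0,0,0],[0,0,0,0,0,0],[0,0,0,0,0,0]]]'
python3 -m crank '[[[0,0,0,0,0,0],[0,0,0,0,0,0],[0,0,0,0,0,0],[0,0,0,0,0,0],[0,0,0,0,0,0],[0,0,0,0,0,0],[0,0,0,0,0,0],[0,0,0,0,0,0]]]' 1
python3 st.py 613.5 24.7 110
```

```text
clock: 4.13
eef_pos: [614.4, 24.9, 105.4]
tool_rot: [3.132, -0.009, 0.32]
force: [0.3, 0.0, 0.2]
width: 85.3
clock: 4.8
eef_pos: [614.6, 25.6, 106.0]
tool_rot: [3.133, -0.01, 0.32]
force: [0.0, 0.7, -1.3]
width: 55.3
t 4.8 p [614.6  25.6 106. ] rot [ 3.133 -0.01   0.32 ] w 55.3 
q [-0.09  0.73  0.    1.74  0.01  0.66 -1.35] f [ 0.   0.7 -1.3] [ 0.09  0.04 -0.04]
units [-0.04  0.02 -0.13]
```

Gripped at 55.3 mm. The first twist is anticlockwise (−rz), half effort to check the sign and drift.

```bash
python3 -m crank '[[[0,0,0,0,0,-0.8],[0,0,0,0,0,-0.8],[0,0,0,0,0,-0.8],[0,0,0,0,0,-0.8],[0,0,0,0,0,-0.8],[0,0,0,0,0,-0.8],[0,0,0,0,0,0]]]'
python3 st.py 614.4 24.9 106
```

```text
clock: 5.38
eef_pos: [614.3, 25.7, 106.4]
tool_rot: [3.13, -0.005, 0.841]
force: [1.0, 0.4, -0.5]
width: 55.1
t 5.3833 p [614.3  25.7 106.4] rot [ 3.13  -0.005  0.841] w 55.1 
q [-0.    0.73 -0.14  1.74  0.16  0.68 -0.96] f [ 1.   0.4 -0.5] [ 0.17  0.02 -0.06]
units [-0.02  0.02  0.01]
```

```bash
python3 -m crank '[[[0,0,0,0,0,-0.9],[0,0,0,0,0,-0.9],[0,0,0,0,0,-0.9],[0,0,0,0,0,-0.9],[0,0,0,0,0,-0.9],[0,0,0,0,0,-0.9],[0,0,0,0,0,-0.9],[0,0,0,0,0,-0.9],[0,0,0,0,0,-0.9],[0,0,0,0,0,-0.9],[0,0,0,0,0,0]]]'
python3 st.py 614.4 24.9 106
python3 - <<'E'
from h import *
im=ctrl.get_image("top"); save(im,"t2.png",(240,130,420,290),4)
E
```

```text
clock: 6.3
eef_pos: [614.0, 25.8, 106.3]
tool_rot: [3.132, 0.005, 1.793]
force: [-1.1, 1.7, -0.8]
width: 55.4
t 6.3 p [614.   25.8 106.3] rot [3.132 0.005 1.793] w 55.4 
q [ 0.16  0.76 -0.41  1.73  0.43  0.73 -0.25] f [-1.1  1.7 -0.8] [ 0.17  0.1  -0.05]
units [-0.03  0.01  0.01]
```

View pics/t2.png

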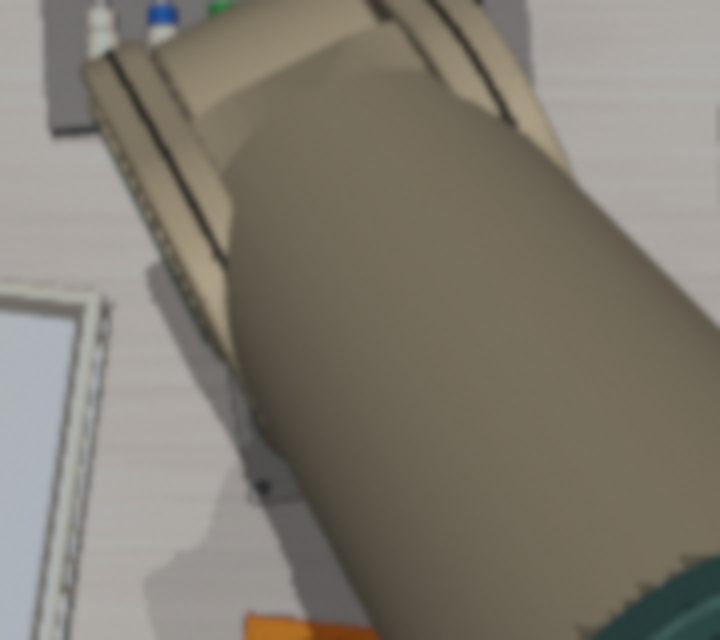

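The arm hides the cap from above, so I'll carry on twisting and judge by the side view and force.

```bash
python3 -m crank '[[[0,0,0,0,0,-0.9],[0,0,0,0,0,-0.9],[0,0,0,0,0,-0.9],[0,0,0,0,0,-0.9],[0,0,0,0,0,-0.9],[0,0,0,0,0,-0.9],[0,0,0,0,0,-0.9],[0,0,0,0,0,-0.9],[0,0,0,0,0,-0.9],[0,0,0,0,0,-0.9],[0,0,0,0,0,0]]]'
python3 st.py 614.4 24.9 106
python3 -m crank '[[[0,0,0,0,0,-0.9],[0,0,0,0,0,-0.9],[0,0,0,0,0,-0.9],[0,0,0,0,0,-0.9],[0,0,0,0,0,-0.9],[0,0,0,0,0,0]]]'
python3 st.py 614.4 24.9 106
python3 - <<'E'
from h import *
im=ctrl.get_image("side"); save(im,"s2.png",(220,120,420,320),3)
E
```

```text
clock: 7.27
eef_pos: [613.9, 25.4, 106.1]
tool_rot: [-3.141, 0.011, 2.725]
force: [-2.3, 0.9, 2.4]
width: 54.9
t 7.2667 p [613.9  25.4 106.1] rot [-3.141  0.011  2.725] w 54.9 
q [ 0.3   0.81 -0.65  1.73  0.65  0.82  0.49] f [-2.3  0.9  2.4] [0.06 0.48 0.16]
units [-0.02 -0.01  0.  ]
clock: 7.77
eef_pos: [613.7, 25.1, 106.1]
tool_rot: [-3.133, 0.008, -3.098]
force: [-0.3, 0.1, 1.6]
width: 55.2
t 7.7667 p [613.7  25.1 106.1] rot [-3.133  0.008 -3.098] w 55.2 
q [ 0.36  0.85 -0.77  1.72  0.75  0.88  0.87] f [-0.3  0.1  1.6] [0.06 0.12 0.01]
units [-0.02 -0.01  0.  ]
```

View pics/s2.png

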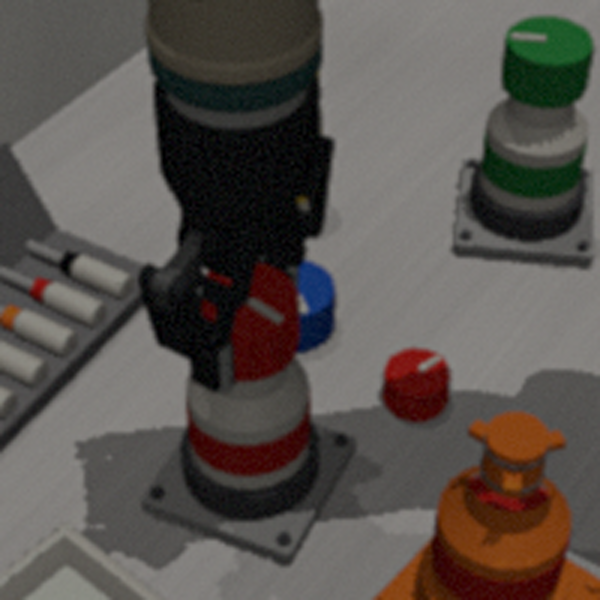

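The white stripe now points to the lower right, towards the robot (crop about (265,310)). At the start it pointed away, so the cap turned about 160° with the gripper. Green is untouched. Now lifting.

```bash
python3 -m crank '[[[0,0,-0.2,0,0,0],[0,0,-0.3,0,0,0],[0,0,-0.4,0,0,0],[0,0,0,0,0,0]]]'
python3 st.py 613.7 25 166
python3 -m crank '[[[0,0,-0.4,0,0,0],[0,0,-0.4,0,0,0],[0,0,-0.3,0,0,0],[0,0,0,0,0,0],[0,0,0,0,0,0]]]'
python3 st.py 555 225 166
```

```text
clock: 8.15
eef_pos: [613.6, 25.3, 135.4]
tool_rot: [-3.133, 0.008, -3.115]
force: [0.6, 0.1, -0.2]
width: 55.5
t 8.15 p [613.6  25.3 135.4] rot [-3.133  0.008 -3.115] w 55.5 
q [ 0.37  0.81 -0.79  1.71  0.71  0.93  0.89] f [ 0.6  0.1 -0.2] [-0.01 -0.01 -0.01]
units [-0.01 -0.02 -1.02]
clock: 8.57
eef_pos: [614.0, 25.1, 174.5]
tool_rot: [-3.131, 0.011, -3.118]
force: [-0.3, -1.3, -0.7]
width: 54.9
t 8.5667 p [614.   25.1 174.5] rot [-3.131  0.011 -3.118] w 54.9 
q [ 0.39  0.76 -0.82  1.68  0.67  0.99  0.92] f [-0.3 -1.3 -0.7] [ 0.01  0.07 -0.01]
units [1.81 6.71 0.19]
```

```bash
python3 -m crank '[[[0.1,0.4,0,0,0,0],[0.25,0.8,0,0,0,0],[0.25,0.9,0,0,0,0],[0.25,0.9,0,0,0,0],[0.25,0.9,0,0,0,0],[0.25,0.9,0,0,0,0],[0.2,0.7,0,0,0,0],[0.1,0.4,0,0,0,0],[0,0,0,0,0,0],[0,0,0,0,0,0]]]'
python3 st.py 555 225 62
```

```text
clock: 9.4
eef_pos: [552.1, 213.5, 167.2]
tool_rot: [-3.133, 0.002, -3.119]
force: [-0.1, -1.2, -0.4]
width: 55.3
t 9.4 p [552.1 213.5 167.2] rot [-3.133e+00  2.000e-03 -3.119e+00] w 55.3 
q [ 0.06  0.74 -0.81  1.73  0.65  0.95  0.58] f [-0.1 -1.2 -0.4] [-0.07  0.04  0.02]
units [-0.1   0.41  3.5 ]
```

Run:
```python
from h import *
im=ctrl.get_image("side"); save(im,"s3.png",None,1)
```

```text
(no output)
```

View pics/s3.png

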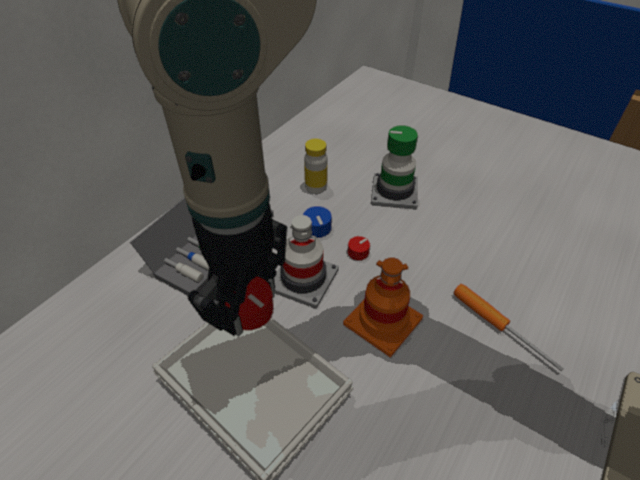

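The cap is held level and the red jar's neck is bare (302,228). Lowering into the tray.

```bash
python3 -m crank '[[[-0.1,0.35,0.2,0,0,0],[0,0,0.5,0,0,0],[0,0,0.7,0,0,0],[0,0,0.7,0,0,0],[0,0,0.6,0,0,0],[0,0,0.3,0,0,0],[0,0,0,0,0,0],[0,0,0,0,0,0]]]'
python3 st.py 555 225 28
```

```text
clock: 10.12
eef_pos: [560.9, 218.0, 70.6]
tool_rot: [-3.13, 0.005, -3.133]
force: [-0.7, -0.3, -0.1]
width: 55.3
t 10.1167 p [560.9 218.   70.6] rot [-3.13   0.005 -3.133] w 55.3 
q [-0.01  0.87 -0.7   1.77  0.78  0.8   0.47] f [-0.7 -0.3 -0.1] [ 0.05 -0.03 -0.02]
units [0.2  0.25 1.42]
```

```bash
python3 -m crank '[[[0.15,0.15,0.2,0,0,0],[0,0,0.3,0,0,0],[0,0,0.3,0,0,0],[0,0,0.2,0,0,0],[0,0,0.1,0,0,0],[0,0,0,0,0,0],[0,0,0,0,0,0]]]'
python3 st.py 555 225 24
```

```text
clock: 10.7
eef_pos: [558.3, 223.5, 37.0]
tool_rot: [-3.133, 0.009, -3.135]
force: [0.0, 0.2, -0.9]
width: 54.9
t 10.7 p [558.3 223.5  37. ] rot [-3.133  0.009 -3.135] w 54.9 
q [-0.04  0.91 -0.66  1.79  0.83  0.74  0.42] f [ 0.   0.2 -0.9] [0.02 0.04 0.03]
units [0.11 0.06 0.43]
```

```bash
python3 -m crank '[[[0,0,0.1,0,0,0],[0,0,0.1,0,0,0],[0,0,0,0,0,0],[0,0,0,0,0,0]]]'
python3 -m crank '[[[0,0,0.07,0,0,0],[0,0,0.07,0,0,0],[0,0,0,0,0,0],[0,0,0,0,0,0]]]'
python3 st.py 555 225 24
```

```text
clock: 11.03
eef_pos: [559.0, 223.7, 31.1]
tool_rot: [-3.133, 0.011, -3.135]
force: [0.6, 0.6, -0.6]
width: 55.1
clock: 11.37
eef_pos: [559.3, 223.7, 26.8]
tool_rot: [-3.134, 0.011, -3.135]
force: [-0.5, 0.2, -0.4]
width: 55.2
t 11.3667 p [559.3 223.7  26.8] rot [-3.134  0.011 -3.135] w 55.2 
q [-0.05  0.93 -0.65  1.79  0.84  0.72  0.41] f [-0.5  0.2 -0.4] [0.06 0.   0.06]
units [0.14 0.05 0.09]
```

```bash
python3 -m crank '[[[0,0,0.06,0,0,0],[0,0,0.04,0,0,0],[0,0,0,0,0,0],[0,0,0,0,0,0]]]'
python3 -m crank '[[[0,0,0.04,0,0,0],[0,0,0.03,0,0,0],[0,0,0,0,0,0]]]'
python3 st.py 555 225 24
```

```text
clock: 11.7
eef_pos: [559.8, 223.9, 27.4]
tool_rot: [-3.133, 0.014, -3.135]
force: [-0.7, 0.1, -0.0]
width: 55.0
clock: 11.95
eef_pos: [560.0, 224.1, 26.7]
tool_rot: [-3.132, 0.015, -3.135]
force: [-0.0, -0.5, -0.2]
width: 54.9
t 11.95 p [560.  224.1  26.7] rot [-3.132  0.015 -3.135] w 54.9 
q [-0.05  0.92 -0.64  1.79  0.85  0.72  0.4 ] f [-0.  -0.5 -0.2] [ 0.06  0.01 -0.04]
units [0.17 0.03 0.09]
```

```bash
python3 -m crank '[[[0,0,0.13,0,-0.1,0],[0,0,0.08,0,0,0],[0,0,0,0,0,0],[0,0,0,0,0,0]]]'
python3 st.py 555 225 24
```

```text
clock: 12.28
eef_pos: [560.8, 224.4, 28.0]
tool_rot: [-3.13, 0.032, -3.135]
force: [-0.0, 0.2, 0.4]
width: 55.1
t 12.2833 p [560.8 224.4  28. ] rot [-3.13   0.032 -3.135] w 55.1 
q [-0.06  0.92 -0.63  1.8   0.86  0.7   0.38] f [-0.   0.2  0.4] [ 0.05  0.06 -0.01]
units [0.2  0.02 0.13]
```

Pressing further only tilts the tool, so the fingertips or cap are on the floor. The force relaxes because each row starts from the measured pose. I'll level the tool slightly and release.

```bash
python3 -m crank '[[[0,0,-0.04,0,-0.28,0],[0,0,0,0,0,0],[0,0,0,0,0,0]]]'
python3 st.py 555 225 24
python3 -m crank '[[[0,0,0,0,0,0],[0,0,0,0,0,0],[0,0,0,0,0,0],[0,0,0,0,0,0],[0,0,0,0,0,0],[0,0,0,0,0,0],[0,0,0,0,0,0],[0,0,0,0,0,0]]]' -1
python3 -m crank '[[[0,0,-0.2,0,0,0],[0,0,-0.4,0,0,0],[0,0,-0.7,0,0,0],[0,0,-0.9,0,0,0],[0,0,-0.9,0,0,0],[0,0,-0.9,0,0,0],[0,0,-0.5,0,0,0],[0,0,0,0,0,0],[0,0,0,0,0,0]]]'
python3 st.py 555 225 24
```

```text
clock: 12.53
eef_pos: [561.0, 224.3, 28.0]
tool_rot: [-3.13, 0.061, -3.135]
force: [0.3, -0.1, -0.5]
width: 54.7
t 12.5333 p [561.  224.3  28. ] rot [-3.13   0.061 -3.135] w 54.7 
q [-0.08  0.9  -0.61  1.83  0.9   0.66  0.34] f [ 0.3 -0.1 -0.5] [0.01 0.08 0.  ]
units [0.21 0.03 0.12]
clock: 13.2
eef_pos: [561.4, 224.0, 26.0]
tool_rot: [-3.131, 0.058, -3.136]
force: [0.9, 0.2, -0.7]
width: 85.5
clock: 13.95
eef_pos: [551.8, 226.6, 173.3]
tool_rot: [-3.131, 0.059, -3.133]
force: [1.0, -0.9, -0.9]
width: 85.6
t 13.95 p [551.8 226.6 173.3] rot [-3.131  0.059 -3.133] w 85.6 
q [ 0.02  0.71 -0.78  1.77  0.68  0.9   0.51] f [ 1.  -0.9 -0.9] [0.   0.04 0.03]
units [ 0.19 -0.    4.97]
```

```bash
python3 -m crank '[[[0,-0.5,-0.5,0,0.5,0],[0,-0.9,-0.5,0,0,0],[0,-0.9,-0.5,0,0,0],[0,-0.9,0,0,0,0],[0,-0.9,0,0,0,0],[0,-0.9,0,0,0,0],[0,-0.9,0,0,0,0],[0,-0.6,0,0,0,0],[0,0,0,0,0,0],[0,0,0,0,0,0],[0,0,0,0,0,0]]]'
python3 st.py
python3 - <<'E'
from h import *
im=ctrl.get_image("top"); save(im,"t4.png")
hsv=cv2.cvtColor(im["color"],cv2.COLOR_RGB2HSV); v,u=np.mgrid[:480,:640]; d=im["depth"]
W=(np.stack([u,v,np.ones_like(u)],-1)@np.linalg.inv(im["camera_matrix"]).T*d[...,None]-im["t"])@im["R"]
reg=(d>0)&(abs(u-214)<65)&(abs(v-260)<75)
red=reg&(hsv[...,1]>130)&((hsv[...,0]<8)|(hsv[...,0]>172))
p=W[red]; print(red.sum(),p.min(0).round(1),p.max(0).round(1),"median z",np.median(p[:,2]))
t=red&(W[...,2]>56); q=W[t]; c=np.array(cv2.minEnclosingCircle(q[:,:2].astype(np.float32))[0])
A=np.c_[q[:,:2],np.ones(len(q))]; print("centre",c,"slope",np.linalg.lstsq(A,q[:,2],rcond=None)[0])
m=reg&(abs(W[...,2]-50)<6); r=cv2.minAreaRect(W[m][:,:2].astype(np.float32)); print("rim",r)
tc=np.array(r[0]); a=np.radians(r[2]); print("offset in rect axes",np.array([[np.cos(a),np.sin(a)],[-np.sin(a),np.cos(a)]])@(c-tc))
for r in ctrl.search_frame("green_cap",im): print(r["conf"],np.round(r["extent"]))
E
```

```text
clock: 14.87
eef_pos: [547.2, 23.9, 214.2]
tool_rot: [-3.131, -0.01, -3.128]
force: [0.1, -0.5, -0.6]
width: 85.1
t 14.8667 p [547.2  23.9 214.2] rot [-3.131 -0.01  -3.128] w 85.1 
q [ 0.45  0.64 -0.87  1.8   0.59  0.99  0.92] f [ 0.1 -0.5 -0.6] [ 0.   -0.04  0.01]
675 [532.4 195.2  47.4] [585.7 249.4  70. ] median z 64.94799960390465
centre [559.38104248 222.70271301] slope [2.68607564e-03 2.37851644e-02 5.80716708e+01]
rim ((554.9058227539062, 229.4803924560547), (168.96292114257812, 229.47177124023438), 82.47856140136719)
offset in rect axes [-6.13357043 -5.32389369]
0.58 [504. 230.  43.  39.]
```

View pics/t4.png

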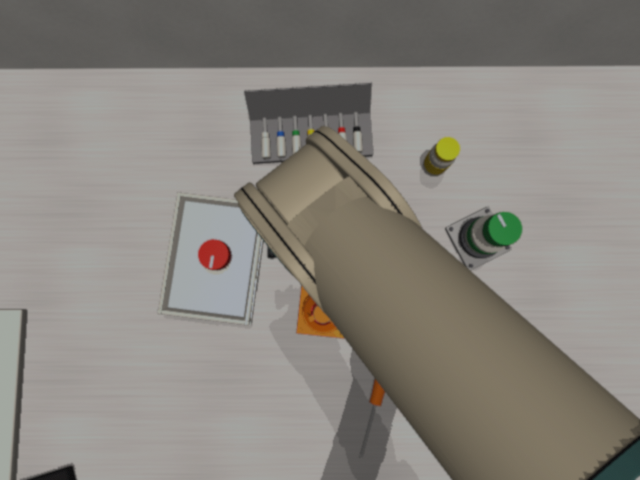

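The red cap lies flat, stripe up, at (213,254) near the middle of the tray. The green cap is still on its jar at (504,229).

```bash
python3 -c "
from cell import ctrl
print(ctrl.finish_job())"
```

```text
the job is handed in; nothing more can be done
None
```

I unscrewed the red cap, lifted it off its jar, set it top up in the foam tray, and handed the job in at about 15 s on the robot's clock. One twist of about 2.86 rad (164°) did it. The wrist had enough range, so I did not regrip as the task described.

**What the last checks showed:**
- **Unscrewing:** The thread reading itself is not visible to me. The white stripe turned with the gripper, through close to a half turn, and the cap lifted with under 2 N on the wrist.
- **Cap in tray:** It lies about 6 mm and 5 mm off the tray's centre along the tray's axes. Its top is at about 65 mm, which puts the underside at the tray floor, and it leans no more than about 1.4°.
- **Green cap:** It was found at the same pixel as at the start, within 1 pixel.
- **Robot:** The gripper is open, stands clear at 214 mm height, and shows no contact force.

**What disagreed:**
- While setting the cap down, the tool stopped at about 27 mm height and tilted up to 0.06 rad although the force read about zero. I took this as the fingertips or cap meeting the floor. A levelling turn I tried made the tilt worse, but the cap still settled flat on release.
- My two estimates of the tray centre differ by about 5 mm in y, well inside the tolerance.

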